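# Chock the wire reel and clear its stop arm

### The job

The wire reel on the sloping stand is kept from rolling only by the stop arm. Push the wooden wedge up the slope, thin edge first and underneath the arm, until it sits snug against the reel's low side, square to the slope and centred on the reel; then swing the stop arm right aside, so that it lies along the slope and the reel rests on the wedge alone. Keep the reel where it is, neither shoving it up the slope nor letting it roll, and leave the other things on the table where they are.

Things in the scene. Friction and masses are not known exactly. Their poses are not given: they have to be found in the camera images.
- stand: Fixed black stand, flat top 400 mm up the slope by 220 mm across, tilted 7 degrees. Origin: centre of the top surface, 45 mm above the table; x straight up the slope, y across it (roughly towards the robot), z square out of the surface. Low end x = -200 mm, to the robot's right. A lip at each end, 6 mm thick, stands 12 mm above the surface. The stop arm's 20 mm post is at x 32, y -90 mm.
- reel: Wire reel, about 0.55 kg: two grey flanges of 110 mm diameter, 70 mm over their outer faces, copper wire (86 mm diameter) between. Origin at its middle on the roll axis, 55 mm above the stand's surface; y = roll axis, across the slope. Starts near stand x = 95, y = 0 mm, resting against the stop arm; it would roll down if let go.
- chock: Loose wooden wedge, about 0.28 kg, 120 long, 90 wide, 35 mm high, on the stand below the reel; does not slide by itself. Origin: centre of underside; x towards the thin edge (3 mm thick, at x = 60), whence the face rises at 40 degrees to the flat top (x = 22 to -60 mm); upright back face at x = -60. It touches both flanges when the reel's axis is 84 mm ahead of its origin.
- stop_arm (a joint): Swing of the stop arm about its post, rad: 0 = across the slope, the reel resting on it (a dead stop), growing as the free end swings down the slope; 1.57 = straight along the slope, 90 mm to the side of the reel's middle; 1.75 = end of travel. A stiff hinge: takes about 0.2 N m to turn and stays where it is left.
- stop_hinge (a point): Hinge point of the stop arm on the post's axis, at the bar's mid-height, 60 mm above the stand's surface. z = hinge line, square to the surface; y points along the bar to its free end; x is square to the bar (up the slope when the joint is 0).
- stop_end (a point): Point in the bar 168 mm from the hinge, near its free end; axes as at the hinge. The bar is aluminium, 12 mm square, 54 to 66 mm above the stand's surface (the wedge passes underneath), 175 mm long from the hinge. Here a steel upright peg of 14 mm diameter rises to 90 mm above the stand's surface.
- psu: Bench power supply, 75 x 160 x 85 mm high, a bystander. Origin at the centre of its underside.
- bit_case: Black screwdriver-bit case, 110 x 170 x 38 mm high with its bits, a bystander. Origin at the centre of its underside.
- driver: Screwdriver, 180 mm long, lying on the table, a bystander.
- jar: Small glass jar with a white lid, 60 mm diameter, 80 mm high, a bystander. Origin at the centre of its underside.

How it is judged (in metres and radians):
On the way, in this order (a step that is already met when the one before it is completed fails the run):
1. the wedge is snug against the reel's low side (within 5 mm of touching), centred on it to 15 mm and square to the slope to 0.15 rad, while the stop arm is still across (joint under 0.15) (x of reel in the frame of chock between 0.06 and 0.089 m and y of reel in the frame of chock between -0.015 and 0.015 m and angle between the x axis of chock and the x axis of stand, either way round below 0.15 rad and value of joint stop_arm below 0.15 rad), for 0.2 s.
2. the stop arm is swung right aside (joint over 1.3 rad) (value of joint stop_arm above 1.3 rad), for 0.2 s.
At the end, for the whole second after the job is handed in: The reel rests, at rest, on the stand and against the wedge alone, within 20 mm of where it started; the wedge lies on the stand touching the reel's low side, centred on it to 18 mm and square to the slope to 0.2 rad; the stop arm stands at more than 1.3 rad (x of reel in the frame of chock between 0.06 and 0.088 m and y of reel in the frame of chock between -0.018 and 0.018 m and angle between the x axis of chock and the x axis of stand, either way round below 0.2 rad and value of joint stop_arm above 1.3 rad and contact force between each of chock, stand and reel above 0.1 N and contact force between stand and chock above 0.1 N and distance of reel from where it was at the start of the episode below 0.02 m and linear speed of each of reel, chock below 0.01 m/s).
It fails at once if the reel is shoved or rolls more than 25 mm from where it started (distance of reel from where it was at the start of the episode above 0.025 m).
It fails at once if a bystander is shifted by more than 30 mm (distance of any of psu, bit_case, driver, jar from where it was at the start of the episode above 0.03 m).
It also fails if it takes over 67 s, if anything falls off the work surface, if the arm or the gripper's body presses on something with over 40 N, if the wrist force passes 120 N, or if a joint passes its speed limit or range.

### The arm

A 6-joint arm with a two-finger parallel gripper is mounted at the origin on the work surface. World frame = base frame: x ahead of the robot, y to its left, z up, the work surface at z = 0. Lengths are in mm, angles in rad, forces in N, time in s.
With the tool pointing down it reaches from about 250 to 800 mm from the base axis. Payload 3.9 kg.
Tool frame: the origin (TCP) lies at the very end of the fingers, on their centre line; the grasp point (between the pads) lies 19 mm behind it; z points along the fingers, y is the line along which they close (so a half turn about z gives the same grasp; the last joint's range is limited). The gripper opens to 85 mm and grips with 20 to 120 N. Pads are 22 mm wide; open, the fingers measure 114 mm over their backs; the gripper's body (76 mm by 85 mm) begins 54 mm behind the grasp point. The pads swing forward as they close: fully open they stand 13 mm farther back than shut.
Start: joints at [1.201, 0.26, -0.138, 1.173, 0, 1.571], TCP at [189.745, 489.502, 231.304] pointing down, gripper open.
Joint ranges: [-2.78, 2.78], [-0.83, 1.72], [-1.28, 1.37], [-1.9, 2.12], [-1.57, 1.48], [-3.14, 3.14]. Speed limits (rad/s): [2.57, 2.57, 3.14, 3.14, 3.14, 3.14].

### API

Orientations are given as a 3x3 rotation matrix whose columns are the frame's x, y, z axes.
In Python, from bench import * gives the robot as it stands. The module is installed in compiled form; this text tells all that it offers.
- The arm moves only by the tool drive_tool, never from a script. Its argument "motion" is a list of rows, each a list of 2 entries, a list of its own where there are three numbers: the shift along the world's x, y, z in mm, then the turn about the world's z in rad. A call has 1 to 20 rows; each row is the pose to reach, as a shift and turn from the pose commanded when the call began; what a row does not reach only later rows make up. A row lasts 1/8 s, in which the tool goes at most 62.5 mm and 10.7 degrees, less where a joint would pass 70% of its speed; a pose out of reach is approached as far as the arm can. A call with a gripper value outside its range is refused whole. "jaw" is the finger opening in mm, from 0 to 85.4, set as the call begins (left out, the last holds). The fingers move at their own pace and stop on an object; "grip_force" is the grip in N (left out, the last holds). Time passes only in rows, so rows that repeat a pose let the fingers close. It gives the time, the measured TCP pose, the force, the opening and the grip force at its end, in the units of the state.
- sense(): the state, without advancing time (a new reading comes with each control period).
- grab_frame(name): name is "scene" or "top" or "wrist"; returns (picture, depth): 400x640x3 uint8, red, green, blue; 400x640 float32, mm along the optical axis (not along the pixel's ray), 0 where there is no reading.
- get_calibration(name): a dict with "fx", "fy", "cx", "cy" (pixels), "cam_to_world" (4x4, takes a point from camera to world coordinates); the wrist camera has in their place "mount" (4x4, takes a point from camera to tool coordinates, whose origin is the TCP and whose axes are the flange's). Camera axes: x right, y down, z forward; pixel columns grow to the right and rows downward; lengths in mm; the calibration is good to about 2 mm. A picture is of the moment at which its call begins: read the wrist's pose just before it. get_calibration takes no time and is no camera call.
- finish_job(): hands the job in; it is judged then, once.
The state is a dict: "time_s": time; "qpos": joint angles; "qd": joint speeds; "joint_torque": joint torques, N m; "tool_pos": TCP position; "tcp_rot": TCP orientation; "ft_force": force on the tool from outside, world axes, zero at the start; "torque": the same for the moment, N m; "grip_width": finger opening in mm; "finger_force": force on a finger pad.
Only numpy, scipy, OpenCV 4.12 (cv2) and the standard library are available. Lean on these libraries where they do the work, as an engineer would, in place of code of your own. Each camera call takes 0.05 s, during which the arm holds its last target. There are 200 camera calls.

## Working session

There is one attempt and no reset: what is moved stays moved. The work goes in short steps, Python scripts to look and compute and a tool call to move; the robot and the scene stay as the last step left them, time stands still between calls to the robot, and variables do not carry over. Pictures are saved under pics/ and viewed, at most 10 in all, crops included, and the job is handed in when it is done.

Besides the shell and the picture viewer there is one more tool, called after "Emit:" by a JSON object that holds its "op" and its "data". drive_tool: Moves the arm, as the interface text tells. Its arguments: {"type":"object","properties":{"motion":{"type":"array","items":{"type":"array"}},"jaw":{"type":"number"},"grip_force":{"type":"number"}},"required":["motion"]}

```bash
mkdir -p pics
cat > h.py <<'E'
from bench import *
import numpy as np, cv2
def cloud(name):
    s=sense(); im,d=grab_frame(name); c=get_calibration(name)
    v,u=np.mgrid[:400,:640]
    P=np.stack([(u-c['cx'])*d/c['fx'],(v-c['cy'])*d/c['fy'],d],-1)
    if 'cam_to_world' in c: T=np.array(c['cam_to_world'])
    else:
        T=np.eye(4);T[:3,:3]=s['tcp_rot'];T[:3,3]=s['tool_pos'];T=T@np.array(c['mount'])
    W=P@T[:3,:3].T+T[:3,3]; W[d==0]=np.nan
    return im,W
E
python3 - <<'E'
from h import *
for n in ['scene','top']:
    im,W=cloud(n); cv2.imwrite(f'pics/{n}.png',im[...,::-1]); np.save(n,W)
s=sense(); print(s)
E
```

```text
{'time_s': 0.1, 'qpos': array([ 1.20102019e+00,  2.60622624e-01, -1.39242577e-01,  1.17267903e+00,
       -3.03593703e-05,  1.57080599e+00]), 'qd': array([-1.97381373e-03, -1.97036354e-03,  1.99652959e-03, -1.06478326e-03,
        3.65260935e-04, -8.51293531e-05]), 'joint_torque': array([-4.93684111e-04, -4.06506586e+01,  2.54527885e+01,  1.01712981e-02,
        4.57518627e-05, -2.60181210e-06]), 'tool_pos': array([189.52929821, 488.94763803, 230.54491604]), 'tcp_rot': array([[-9.32404800e-01,  3.61415169e-01, -6.03396668e-04],
       [ 3.61415671e-01,  9.32403357e-01, -1.64073160e-03],
       [-3.03762109e-05, -1.74790304e-03, -9.99998472e-01]]), 'ft_force': array([-0.05225008, -0.0510939 , -0.0719013 ]), 'torque': array([-0.00228825,  0.02267097,  0.03079654]), 'finger_force': 0.0, 'grip_width': 85.49896547764797}
```

View pics/scene.png

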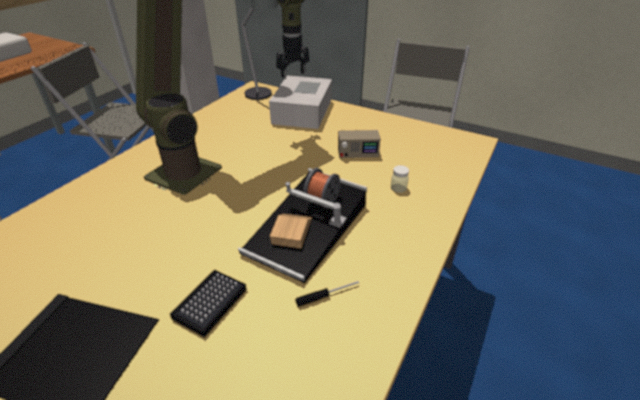

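View pics/top.png

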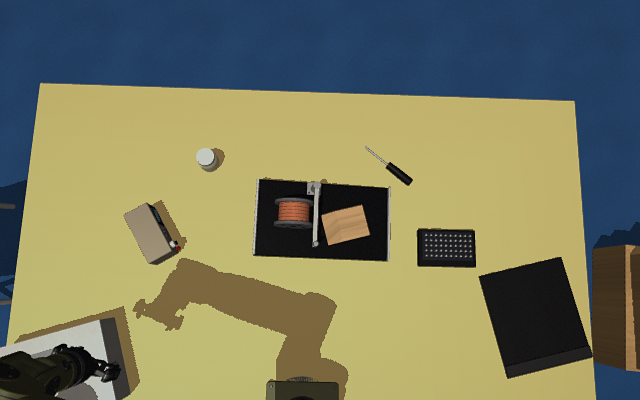

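The top view shows the stand at about (254–390, 180–260) px, up-slope to the left. The reel is at (293,213), the stop arm bar runs from (315,187) to (316,245), and the wedge is at (346,225), turned by about 15°. The power supply, jar, driver and bit case are well clear.

```bash
cat > m.py <<'E'
from h import *
def stand_pose(W,im):
    # black stand surface
    hsv=cv2.cvtColor(im,cv2.COLOR_RGB2HSV)
    box=np.zeros((400,640),bool); box[175:265,245:398]=1
    z=W[...,2]
    m=box&(im.max(-1)<45)&(z>12)&(z<75)
    Q=W[m]
    for _ in range(4):
        A=np.c_[Q[:,:2],np.ones(len(Q))]; p,*_=np.linalg.lstsq(A,Q[:,2],rcond=None)
        r=abs(A@p-Q[:,2]); Q=Q[r<max(3,2*np.median(r))]
    n=np.array([-p[0],-p[1],1]); n/=np.linalg.norm(n)
    return p,n,m
if __name__=='__main__':
    im=cv2.imread('pics/top.png')[...,::-1]; W=np.load('top.npy')
    p,n,m=stand_pose(W,im); print('tilt',np.degrees(np.arccos(n[2])),'upslope',np.degrees(np.arctan2(-n[1],-n[0])),m.sum())
    box=np.zeros((400,640),bool); box[170:270,240:400]=1
    full=box&(W[...,2]>12)
    cn,_=cv2.findContours(full.astype(np.uint8),0,2); cn=max(cn,key=cv2.contourArea)
    pts=W[full][:,:2].astype(np.float32); print('fp',cv2.minAreaRect(pts))
    # low-lying surface only
    h=(W[...,2]-(W[...,0]*p[0]+W[...,1]*p[1]+p[2]))*n[2]
    s=full&(abs(h)<16); r=cv2.minAreaRect(W[s][:,:2].astype(np.float32)); print('surf',r)
    c=r[0]; print('z centre',c[0]*p[0]+c[1]*p[1]+p[2])
    w=box&(h>28)&(h<42); w[:,:320]=0
    w=cv2.morphologyEx(w.astype(np.uint8),cv2.MORPH_OPEN,np.ones((3,3)))>0
    print('wedge top',cv2.minAreaRect(W[w][:,:2].astype(np.float32)),W[w].mean(0),h[w].mean(),w.sum())
    hsv=cv2.cvtColor(im,cv2.COLOR_RGB2HSV)
    w2=box&(h>1)&(h<42)&(im[...,0]>90)&(im[...,0].astype(int)-im[...,2]>25); w2[:,:321]=0
    print('wedge all',cv2.minAreaRect(W[w2][:,:2].astype(np.float32)),w2.sum(),cv2.minAreaRect(np.argwhere(w2)[:,::-1].astype(np.float32)))
    pk=box&(h>80)&(h<95); pk[:235]=0; print('peg',W[pk].mean(0),pk.sum())
    rl=box&(h>95); print('reel top',W[rl].mean(0),rl.sum(),h[rl].max())
    cv2.imwrite('pics/topc.png',cv2.resize(im[170:270,245:400],None,fx=5,fy=5,interpolation=2)[...,::-1])
E
python3 m.py
```

```text
tilt 7.011959380962155 upslope 89.58397389609343 6772
fp ((583.0895385742188, -60.53828430175781), (275.0653991699219, 438.72747802734375), 1.298207402229309)
surf ((589.1439208984375, -60.65876770019531), (430.1817932128906, 277.4950866699219), 89.16793823242188)
z centre 43.37940299297419
wedge top ((550.9555053710938, -125.46337890625), (89.76864624023438, 90.87525177001953), 15.45954704284668) [ 550.27233481 -126.2740134    70.34715382] 34.810375615341016 884
wedge all ((560.8603515625, -142.50210571289062), (205.62391662597656, 217.92442321777344), 88.79258728027344) 1336 ((355.2554626464844, 222.92807006835938), (68.73589324951172, 72.98951721191406), 0.9710219502449036)
peg [483.02090133 -22.23707981 137.88190275] 22
reel top [568.11975763  35.33925635 157.10528425] 379 114.45156057860301
```

View pics/topc.png

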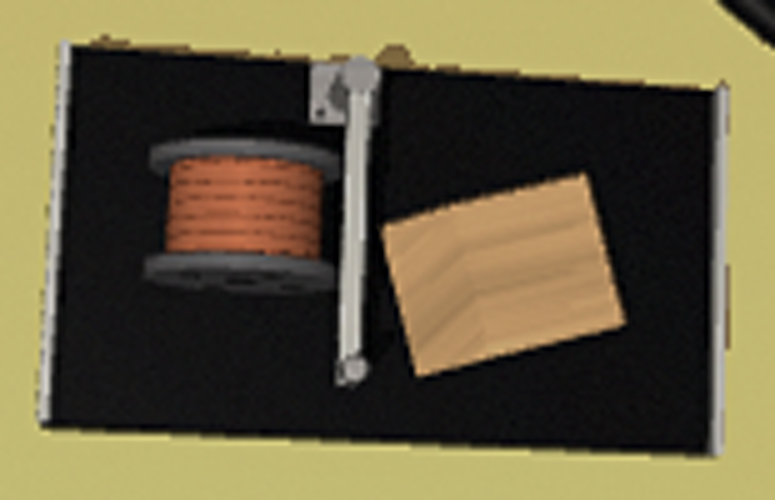

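```bash
cat > r.py <<'E'
from m import *
im=cv2.imread('pics/top.png')[...,::-1]; W=np.load('top.npy'); p,n,m=stand_pose(W,im)
c=get_calibration('top'); T=np.array(c['cam_to_world'])
def ray(cu,cv,h):
    u=245+(cu+.5)/5-.5; v=170+(cv+.5)/5-.5
    d=T[:3,:3]@np.array([(u-c['cx'])/c['fx'],(v-c['cy'])/c['fy'],1]); o=T[:3,3]
    P0=np.array([0,0,p[2]])+n*h
    return o+d*(n@(P0-o))/(n@d)
C=[ray(*a) for a in [(66,44,12),(722,88,12),(42,425,12),(718,452,12)]]
C=np.array(C); print('corners',C.round(1)); ctr=C.mean(0)-12*n; print('centre',ctr)
up=((C[0]-C[1])+(C[2]-C[3]));ac=(C[2]-C[0])+(C[3]-C[1])
print('len',np.linalg.norm(up)/2,np.linalg.norm(ac)/2,'up yaw',np.degrees(np.arctan2(up[1],up[0])),'ac yaw',np.degrees(np.arctan2(ac[1],ac[0])))
yaw=np.arctan2(up[1],up[0])
x=np.array([np.cos(yaw),np.sin(yaw),0]); x-=n*(n@x); x/=np.linalg.norm(x); y=np.cross(n,x); R=np.c_[x,y,n]
np.savez('stand.npz',R=R,c=ctr); print(R.round(3))
for nm,a in dict(backtop1=(585,173,35),backtop2=(625,323,35),thin1=(382,227,3),thin2=(417,377,3),peg=(355,367,90),post=(362,75,75),fl1=(150,155,55),fl2=(145,268,55),fl3=(335,275,55)).items():
    P=ray(*a); print(nm,P.round(1),'stand',(R.T@(P-ctr)).round(1))
E
python3 r.py
```

```text
corners [[ 671.7  146.7   81. ]
 [ 667.3 -243.    33.1]
 [ 451.9  150.4   81.3]
 [ 449.6 -240.3   33.3]]
centre [560.12755381 -45.07036611  45.27075669]
len 393.1597009790431 218.8216562543725 up yaw 89.50712745352989 ac yaw 179.15372343088092
[[ 0.009 -1.    -0.001]
 [ 0.992  0.009 -0.122]
 [ 0.122  0.     0.993]]
backtop1 [ 607.3 -156.7   66.8] stand [-107.8  -48.1   35. ]
backtop2 [ 520.5 -181.    63.8] stand [-133.    38.4   35. ]
thin1 [574.7 -39.8  49. ] stand [  5.8 -14.5   3. ]
thin2 [487.6 -62.3  46.1] stand [-17.6  72.4   3. ]
peg [484.2 -23.5 138.5] stand [32.2 76.1 90. ]
post [649.6 -23.8 123.5] stand [ 31.4 -89.3  75. ]
fl1 [601.6  93.5 117.8] stand [146.8 -40.2  55. ]
fl2 [537.9  93.8 117.8] stand [146.5  23.5  55. ]
fl3 [538.6 -11.9 104.7] stand [40.  21.9 55. ]
```

Run:
```python
from h import *
z=np.load('stand.npz');R,c=z['R'],z['c'];W=np.load('top.npy')
S=(W-c)@R
m=np.zeros((400,640),bool);m[175:265,245:325]=1
m&=(S[...,2]>75)&(S[...,1]>-75)&(S[...,1]<60)
for lo in (100,104,106): 
    q=S[m&(S[...,2]>lo)]; print(lo,len(q),np.percentile(q,[0,3,50,97,100],axis=0).round(1).tolist())
print(np.histogram(S[m&(S[...,2]>99)][:,1],bins=np.arange(-60,50,6)))
print("wedge edge->", R@[-63,12,0]+c)
# pose targets for the TCP
f=lambda *a:(np.array(R@np.array(a)+c)).round(1)
for a in [(-75,90,15),(-75,90,70),(-160,0,12),(32,78,72)]: print(a,f(*a))
s=sense();print(s['tool_pos'],s['time_s'])
```

```text
100 174 [[61.2, -42.3, 100.0], [64.6, -41.6, 100.3], [92.8, -20.8, 105.6], [122.0, 27.5, 112.4], [124.6, 28.2, 114.5]]
104 113 [[62.1, -42.3, 104.0], [68.6, -41.8, 104.4], [93.1, -28.1, 107.5], [120.1, 27.6, 112.9], [124.6, 28.2, 114.5]]
106 82 [[70.5, -42.3, 106.1], [72.0, -41.9, 106.3], [93.0, 20.4, 108.5], [115.6, 27.5, 113.3], [122.1, 27.8, 114.5]]
(array([ 0,  0,  1, 52, 30, 11,  9,  6,  6,  3,  5,  7,  6, 34, 41,  0,  0,
        0]), array([-60, -54, -48, -42, -36, -30, -24, -18, -12,  -6,   0,   6,  12,
        18,  24,  30,  36,  42,  48]))
wedge edge-> [ 547.5888476  -107.49362043   37.58192283]
(-75, 90, 15) [ 469.5 -120.6   51. ]
(-75, 90, 70) [ 469.4 -127.3  105.6]
(-160, 0, 12) [ 558.7 -205.3   37.6]
(32, 78, 72) [482.3 -21.4 120.7]
[189.52929821 488.94763803 230.54491604] 0.1
```

Emit:
{"op": "drive_tool", "data": {"motion": [[[275,-605,-40],0.361],[[275,-605,-40],0.361],[[275,-605,-40],0.361],[[275,-605,-40],0.361],[[275,-605,-40],0.361],[[275,-605,-40],0.361],[[275,-605,-40],0.361],[[275,-605,-40],0.361],[[275,-605,-40],0.361],[[275,-605,-40],0.361],[[275,-605,-40],0.361],[[275,-605,-40],0.361],[[275,-605,-40],0.361],[[275,-605,-90],0.361],[[275,-605,-140],0.361],[[275,-605,-184],0.361],[[275,-605,-184],0.361]], "jaw": 60}}

```text
time_s: 2.22
tool_pos: [460.7, -113.2, 45.0]
tcp_rot: [[-1.0, 0.007, -0.008], [0.007, 1.0, 0.002], [0.008, 0.002, -1.0]]
ft_force: [-1.4, -0.7, 0.8]
grip_width: 59.8
finger_force: 0.0
```

Emit:
{"op": "drive_tool", "data": {"motion": [[[8,0,0],0],[[14,0,0],0],[[20,0,0],0],[[26,0,0],0],[[32,0,0],0],[[37,0,0],0],[[42,0,0],0],[[46,0,0],0],[[46,0,0],0],[[46,0,0],0]]}}

```text
time_s: 3.48
tool_pos: [511.6, -115.8, 47.4]
tcp_rot: [[-1.0, 0.009, 0.001], [0.009, 1.0, -0.001], [-0.002, -0.001, -1.0]]
ft_force: [-0.1, -0.3, 0.2]
grip_width: 60.2
finger_force: 0.0
```

```bash
cat > look.py <<'E'
import sys
from h import *
z=np.load('stand.npz');R,c=z['R'],z['c']
im,W=cloud('top');S=(W-c)@R
w=(abs(S[...,2]-35)<5)&(S[...,0]<20)&(S[...,0]>-190)&(abs(S[...,1])<100)
hsv=cv2.cvtColor(im,cv2.COLOR_RGB2HSV); w&=(hsv[...,1]>60)&(im[...,0]>110)
w=cv2.morphologyEx(w.astype(np.uint8),cv2.MORPH_OPEN,np.ones((3,3)))
n,l,st,_=cv2.connectedComponentsWithStats(w)
k=1+np.argmax(st[1:,4]); q=S[l==k][:,:2]
print('wedge top rect stand',cv2.minAreaRect(q.astype(np.float32)),len(q))
print('x 2,98',np.percentile(q,[1,99],axis=0).round(1).tolist())
m=(S[...,2]>100)&(S[...,2]<114)&(abs(S[...,1]+7)<40)&(S[...,0]>50)&(S[...,0]<140)
print('reel',np.median(S[m],0).round(1), np.percentile(S[m],[1,99],axis=0).round(1).tolist())
s=sense();print('tcp',s['tool_pos'],'stand',((s['tool_pos']-c)@R).round(1),s['ft_force'].round(1),s['time_s'])
if len(sys.argv)>1:
    cv2.imwrite(f'pics/{sys.argv[1]}.png',cv2.resize(im[170:270,245:400],None,fx=5,fy=5,interpolation=2)[...,::-1])
E
python3 look.py a1
```

```text
wedge top rect stand ((-47.23328399658203, -25.871463775634766), (15.82287311553955, 10.446294784545898), 77.00953674316406) 24
x 2,98 [[-52.9, -33.8], [-41.7, -18.5]]
reel [ 92.7 -15.7 105.8] [[61.4, -41.9, 100.2], [125.2, 28.0, 113.5]]
tcp [ 511.51540909 -115.76621504   47.42972406] stand [-70.3  48.   10.8] [ 0.1 -0.3  0.6] 3.525
```

View pics/a1.png

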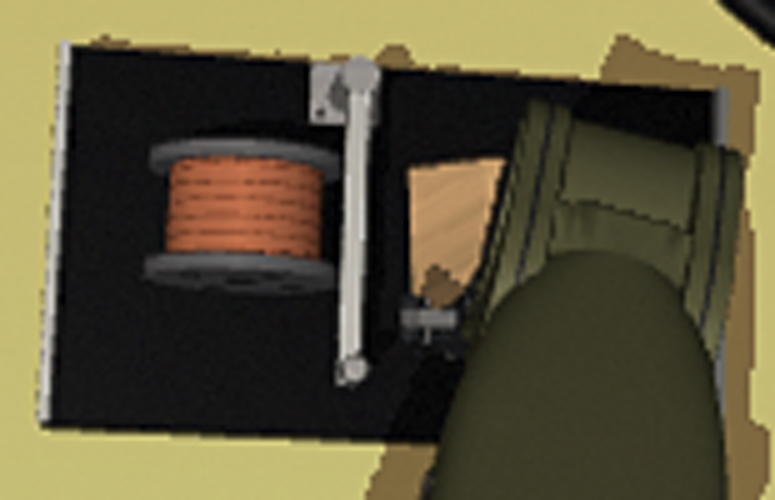

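The wedge is now nearly square: its thin edge runs at about column 410, rows 168–300, and the fingers sit on its near side. Next I go behind it.

Emit:
{"op": "drive_tool", "data": {"motion": [[[-25,0,0],0],[[-25,0,50],0],[[-25,0,90],-0.1],[[55,-95,90],-1.571],[[55,-95,90],-1.571],[[55,-95,90],-1.571],[[55,-95,90],-1.571],[[55,-95,90],-1.571],[[55,-95,90],-1.571],[[55,-95,90],-1.571],[[55,-95,90],-1.571],[[55,-95,90],-1.571],[[55,-95,90],-1.571],[[55,-95,40],-1.571],[[55,-95,-12],-1.571],[[55,-95,-12],-1.571]], "jaw": 50}}

```text
time_s: 5.52
tool_pos: [561.7, -209.0, 31.5]
tcp_rot: [[0.008, 1.0, -0.009], [1.0, -0.008, 0.003], [0.003, -0.009, -1.0]]
ft_force: [-0.9, 0.0, -0.7]
grip_width: 49.9
finger_force: 0.0
```

```bash
python3 look.py a2
```

```text
wedge top rect stand ((-87.49573516845703, -9.974517822265625), (88.37266540527344, 89.04330444335938), 2.85947322845459) 674
x 2,98 [[-130.5, -53.4], [-45.4, 34.8]]
reel [ 92.4 -10.1 105.5] [[59.1, -41.5, 100.1], [122.6, 28.0, 113.5]]
tcp [ 564.10451657 -209.90850253   34.19022229] stand [-164.9   -5.4    9.1] [-0.1 -0.8  0.8] 5.575
```

View pics/a2.png

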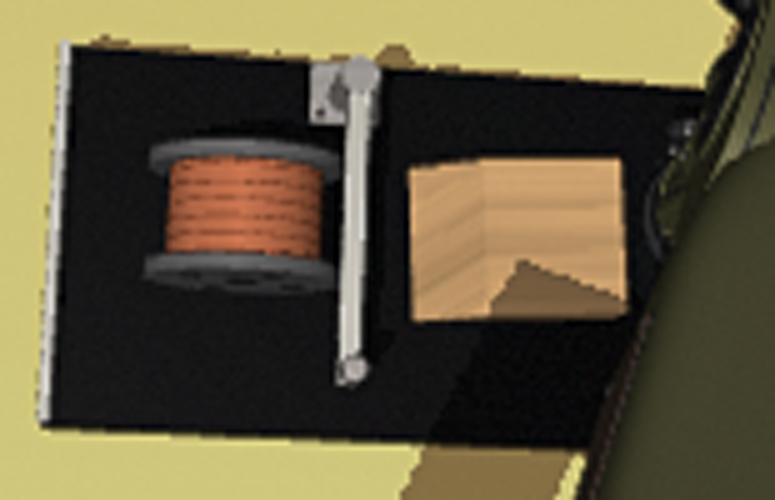

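The wedge sits square behind the arm, with its back at about column 622 and its rows centred on the reel. Now I push it up the slope, stopping just short.

Emit:
{"op": "drive_tool", "data": {"motion": [[[0,10,1.2],0],[[0,20,2.5],0],[[0,27,3.3],0],[[0,34,4.2],0],[[0.5,41,5],0],[[0.5,48,5.9],0],[[0.5,54,6.6],0],[[0.5,60,7.4],0],[[1,66,8.1],0],[[1,72,8.9],0],[[1,77,9.5],0],[[1,82,10],0],[[1,87,10.7],0],[[1,91,11.2],0],[[1,94,11.5],0],[[1,94,11.5],0],[[1,94,11.5],0]]}}

```text
time_s: 7.7
tool_pos: [568.5, -117.6, 48.7]
tcp_rot: [[0.009, 1.0, 0.004], [1.0, -0.009, -0.003], [-0.003, 0.004, -1.0]]
ft_force: [-0.3, -5.3, 4.0]
grip_width: 49.9
finger_force: 2.6
```

```bash
python3 look.py a3
```

```text
wedge top rect stand ((-10.475481033325195, -9.725318908691406), (85.11581420898438, 53.25544738769531), 86.02519226074219) 396
x 2,98 [[-35.7, -49.7], [15.9, 31.1]]
reel [ 92.8  -3.8 105.2] [[61.8, -41.8, 100.2], [124.5, 28.2, 113.7]]
tcp [ 568.48231825 -117.56452709   48.60473121] stand [-71.5  -9.   12.2] [-0.  -4.7  3.6] 7.75
```

View pics/a3.png

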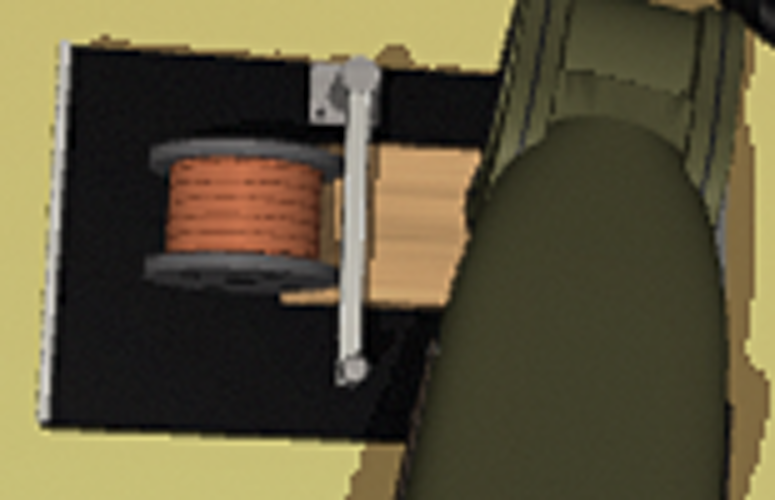

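The thin edge has passed under the arm; its near corner shows at (281,298) px, and the reel has not moved. I'll compute the gap that is left.

```bash
sed -i 's/^C=\[ray/C=0\nif 0: C=[ray/' r.py
python3 - <<'E'
src=open('r.py').read().split('C=0')[0]; exec(src)
z=np.load('stand.npz');R,ctr=z['R'],z['c']
for a in [(281,292,3),(281,304,3),(363,307,35),(395,145,35),(470,148,35)]: print(a,(R.T@(ray(*a)-ctr)).round(1))
E
```

```text
(281, 292, 3) [63.9 26.8  3. ]
(281, 304, 3) [63.6 33.8  3. ]
(363, 307, 35) [20.4 36.8 35. ]
(395, 145, 35) [  4.8 -57.9  35. ]
(470, 148, 35) [-39.3 -58.8  35. ]
```

Emit:
{"op": "drive_tool", "data": {"motion": [[[0,2,0.2],0],[[0,4,0.5],0],[[0,5,0.6],0],[[0,6,0.7],0],[[0,7,0.9],0],[[0,7,0.9],0],[[0,7,0.9],0]]}}

```text
time_s: 8.62
tool_pos: [568.3, -111.5, 49.4]
tcp_rot: [[0.01, 1.0, 0.004], [1.0, -0.01, -0.005], [-0.005, 0.004, -1.0]]
ft_force: [0.1, -7.8, 3.1]
grip_width: 49.5
finger_force: 3.7
```

```bash
python3 look.py a4
```

```text
wedge top rect stand ((-7.3441314697265625, -11.744159698486328), (89.30195617675781, 46.5428466796875), 87.92719268798828) 315
x 2,98 [[-29.3, -55.9], [15.9, 32.2]]
reel [ 93.  -10.1 106.2] [[64.1, -41.8, 100.1], [124.4, 28.1, 113.2]]
tcp [ 568.30574308 -111.46763747   49.40360709] stand [-65.3  -8.7  12.2] [-0.2 -7.1  4.4] 8.675
```

View pics/a4.png

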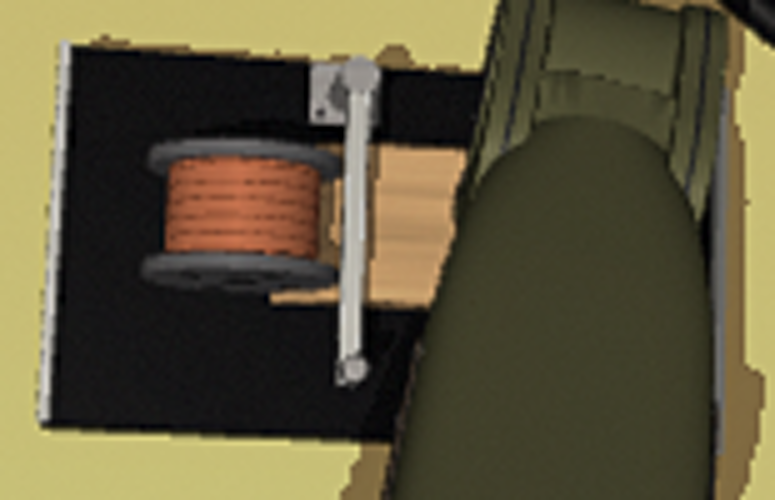

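Snug: the reel has moved up only 1–2 mm (flange edge 145→141 px) and the push force has risen. Now I retreat and go above the peg.

Emit:
{"op": "drive_tool", "data": {"motion": [[[0,-15,-1],0],[[0,-40,0],0],[[0,-50,50],0],[[0,-50,110],0.1],[[-40,-20,130],0.25],[[-84,87,130],1.571],[[-84,87,130],1.571],[[-84,87,130],1.571],[[-84,87,130],1.571],[[-84,87,130],1.571],[[-84,87,130],1.571],[[-84,87,130],1.571],[[-84,87,130],1.571],[[-84,87,130],1.571],[[-84,87,130],1.571],[[-84,87,130],1.571]], "jaw": 45}}

```text
time_s: 10.68
tool_pos: [482.7, -22.4, 177.7]
tcp_rot: [[-1.0, 0.009, -0.0], [0.009, 1.0, 0.0], [0.0, 0.0, -1.0]]
ft_force: [0.7, -0.6, 0.4]
grip_width: 45.0
finger_force: 0.0
```

```bash
python3 look.py
python3 - <<'E'
from h import *
im,W=cloud('wrist'); cv2.imwrite('pics/w1.png',im[...,::-1])
z=np.load('stand.npz');R,c=z['R'],z['c'];S=(W-c)@R
m=(abs(S[...,2]-88)<6)&(abs(S[...,0]-32)<20)&(abs(S[...,1]-78)<20)
q=W[m]; print('peg world',np.median(q,0),'rect',cv2.minAreaRect(q[:,:2].astype(np.float32)),'stand',np.median(S[m],0),len(q))
E
```

```text
peg world [483.87718634 -24.07148458 137.87331888] rect ((484.97857666015625, -24.370609283447266), (13.13582706451416, 13.845580101013184), 49.18315505981445) stand [31.45723172 76.43133687 89.54057519] 337Traceback (most recent call last):
  File "look.py", line 9, in <module>
    k=1+np.argmax(st[1:,4]); q=S[l==k][:,:2]
        ~~~~~~~~~^^^^^^^^^^
    return _wrapfunc(a, 'argmax', axis=axis, out=out, **kwds)
    return bound(*args, **kwds)
ValueError: attempt to get argmax of an empty sequence
```

View pics/w1.png

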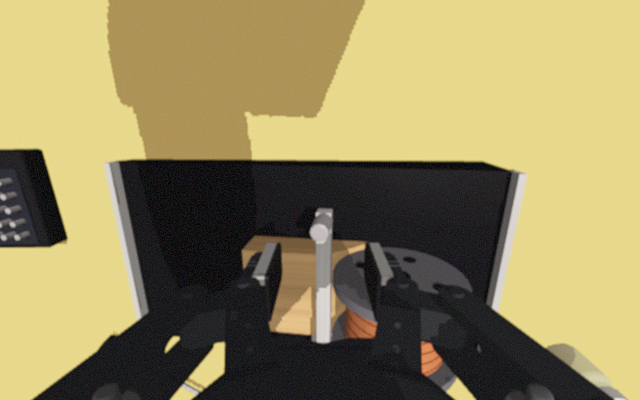

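The peg top is centred between the fingers at (320,230) px, and the wedge and reel are still in contact. I'll descend and grip the peg.

Emit:
{"op": "drive_tool", "data": {"motion": [[[2,-1,-35],0],[[2,-1,-69],0],[[2,-1,-69],0]]}}

```text
time_s: 11.15
tool_pos: [482.2, -23.4, 106.7]
tcp_rot: [[-1.0, 0.009, -0.006], [0.009, 1.0, 0.0], [0.006, 0.0, -1.0]]
ft_force: [-1.6, -0.2, 0.1]
grip_width: 44.8
finger_force: 0.0
```

Emit:
{"op": "drive_tool", "data": {"motion": [[[0,0,0],0],[[0,0,0],0],[[0,0,0],0],[[0,0,0],0],[[0,0,0],0]], "jaw": 8, "grip_force": 25}}

```text
time_s: 11.78
tool_pos: [486.0, -23.5, 110.0]
tcp_rot: [[-1.0, 0.009, 0.003], [0.009, 1.0, 0.0], [-0.003, 0.0, -1.0]]
ft_force: [-0.4, -1.4, 6.2]
grip_width: 15.1
finger_force: 24.7
```

Run:
```python
import numpy as np
R=np.load('stand.npz')['R']
print([[[round(v,1) for v in R@[-168*np.sin(t),168*(np.cos(t)-1),0]],round(t,3)] for t in np.linspace(.08,1.6,20)])
```

```text
[[[np.float64(0.4), np.float64(-13.3), np.float64(-1.6)], np.float64(0.08)], [[np.float64(1.9), np.float64(-26.6), np.float64(-3.3)], np.float64(0.16)], [[np.float64(4.5), np.float64(-39.7), np.float64(-4.9)], np.float64(0.24)], [[np.float64(8.1), np.float64(-52.5), np.float64(-6.5)], np.float64(0.32)], [[np.float64(12.7), np.float64(-65.0), np.float64(-8.0)], np.float64(0.4)], [[np.float64(18.3), np.float64(-77.2), np.float64(-9.5)], np.float64(0.48)], [[np.float64(24.9), np.float64(-88.8), np.float64(-10.9)], np.float64(0.56)], [[np.float64(32.4), np.float64(-99.9), np.float64(-12.3)], np.float64(0.64)], [[np.float64(40.7), np.float64(-110.3), np.float64(-13.5)], np.float64(0.72)], [[np.float64(49.9), np.float64(-120.0), np.float64(-14.7)], np.float64(0.8)], [[np.float64(59.8), np.float64(-129.0), np.float64(-15.8)], np.float64(0.88)], [[np.float64(70.5), np.float64(-137.2), np.float64(-16.8)], np.float64(0.96)], [[np.float64(81.7), np.float64(-144.5), np.float64(-17.7)], np.float64(1.04)], [[np.float64(93.5), np.float64(-150.9), np.float64(-18.5)], np.float64(1.12)], [[np.float64(105.8), np.float64(-156.3), np.float64(-19.1)], np.float64(1.2)], [[np.float64(118.5), np.float64(-160.8), np.float64(-19.7)], np.float64(1.28)], [[np.float64(131.4), np.float64(-164.2), np.float64(-20.1)], np.float64(1.36)], [[np.float64(144.7), np.float64(-166.6), np.float64(-20.4)], np.float64(1.44)], [[np.float64(158.0), np.float64(-167.9), np.float64(-20.5)], np.float64(1.52)], [[np.float64(171.5), np.float64(-168.2), np.float64(-20.5)], np.float64(1.6)]]
```

Emit:
{"op": "drive_tool", "data": {"motion": [[[0,-6,1],0.04],[[0.4,-13.3,0.4],0.08],[[1.9,-26.6,-1.3],0.16],[[4.5,-39.7,-3],0.24],[[8.1,-52.5,-4.5],0.32],[[12.7,-65,-6],0.4],[[18.3,-77.2,-7.5],0.48],[[24.9,-88.8,-9],0.56],[[24.9,-88.8,-9],0.56]]}}

```text
time_s: 12.9
tool_pos: [510.1, -112.6, 99.5]
tcp_rot: [[-0.853, -0.522, 0.0], [-0.522, 0.853, 0.0], [-0.0, 0.0, -1.0]]
ft_force: [1.7, -1.3, -0.4]
grip_width: 14.4
finger_force: 25.1
```

```bash
python3 look.py
```

```text
wedge top rect stand ((-6.495676040649414, -7.747478485107422), (52.84299850463867, 81.56356811523438), 2.84694766998291) 306
x 2,98 [[-33.6, -46.8], [19.2, 32.5]]
reel [ 93.4 -10.4 105.7] [[61.9, -41.7, 100.0], [125.5, 28.1, 112.6]]
tcp [ 509.87726706 -112.31881803   99.55804991] stand [-60.5  49.7  62.1] [ 1.  -1.3 -0.9] 12.95
```

The reel is held by the wedge and the grip is good, so I continue along the arc. Shifts are now taken from the 0.56 rad point.

Emit:
{"op": "drive_tool", "data": {"motion": [[[7.5,-11,-1.4],0.08],[[15.8,-21.5,-2.6],0.16],[[25,-31.2,-3.8],0.24],[[34.9,-40.2,-4.9],0.32],[[45.6,-48.4,-5.9],0.4],[[56.8,-55.7,-6.8],0.48],[[68.6,-62.1,-7.6],0.56],[[80.9,-67.5,-8.2],0.64],[[93.6,-72,-8.8],0.72],[[106.5,-75.4,-9.2],0.8],[[119.8,-77.8,-9.5],0.88],[[133.1,-79.1,-9.6],0.96],[[143,-79.4,-9.6],1.02],[[143,-79.4,-9.6],1.02],[[143,-79.4,-9.6],1.02]]}}

```text
time_s: 14.82
tool_pos: [652.4, -192.1, 90.0]
tcp_rot: [[-0.001, -1.0, -0.0], [-1.0, 0.001, -0.001], [0.001, 0.0, -1.0]]
ft_force: [0.9, -5.0, -2.0]
grip_width: 12.9
finger_force: 24.3
```

Emit:
{"op": "drive_tool", "data": {"motion": [[[0,0,0],0],[[0,0,0],0],[[0,0,0],0],[[0,0,40],0],[[0,0,90],0],[[0,0,130],0],[[-150,-120,180],0],[[-150,-120,180],0],[[-150,-120,180],0],[[-150,-120,180],0],[[-150,-120,180],0]], "jaw": 45}}

```text
time_s: 16.2
tool_pos: [502.5, -312.0, 270.6]
tcp_rot: [[-0.001, -1.0, 0.001], [-1.0, 0.001, 0.0], [-0.0, -0.001, -1.0]]
ft_force: [0.3, 0.3, -1.1]
grip_width: 45.3
finger_force: 0.0
```

```bash
python3 look.py a5
python3 - <<'E'
from h import *
im,W=cloud('top')
z=np.load('stand.npz');R,c=z['R'],z['c'];S=(W-c)@R
m=(abs(S[...,2]-88)<6)&(S[...,0]<0)&(S[...,0]>-190)&(abs(S[...,1])<130)
q=np.median(S[m],0); print('peg',q,m.sum(),'joint',np.arctan2(32-q[0],q[1]+90))
E
```

```text
wedge top rect stand ((-15.032726287841797, -13.023422241210938), (86.77906799316406, 69.21539306640625), 88.0919189453125) 566
x 2,98 [[-49.1, -54.6], [18.8, 29.1]]
reel [ 92.4  -4.7 105.3] [[61.4, -42.4, 100.1], [127.5, 28.1, 113.6]]
tcp [ 503.09688291 -311.33322326  269.99100582] stand [-237.3   54.8  255.6] [ 0.8 -0.3  0.2] 16.25
peg [-135.9492198   -90.70755016   87.56604158] 21 joint 1.5750091833832012
```

View pics/a5.png

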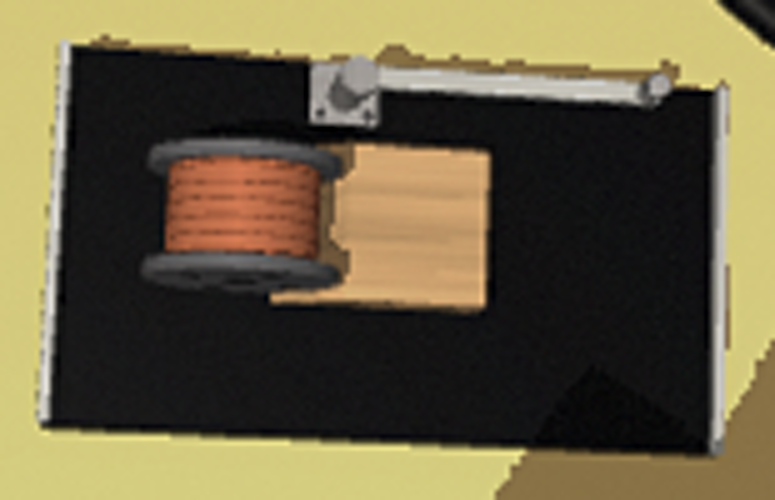

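The arm now lies along the slope at about 1.57 rad. The reel rests on the wedge, which is square and off-centre by only about 5 mm, and the reel is where it started.

```bash
python3 -c "
from bench import *
print(finish_job())"
```

```text
the job is handed in; nothing more can be done
None
```

The job is handed in after about 16 s of robot time, and my last measurements meet the limits: the reel is within about 2 mm of where it started and resting on the wedge, which is square and about 5 mm off-centre, and the stop arm is at about 1.57 rad; the hand-in returned no verdict.

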